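# Seat a battery pack in the tester dock and release it

### The job

Test the battery pack: lay it on the open end of the tester dock's rail and slide it, nose first, fully home until the spring catch clicks and holds it by itself when you let go. Then press the catch's button with the fingers to release the pack, take it off the rail and set it gently down, upright, flat inside the empty tray. Use no undue force on the pack, the dock or the catch, and leave the other things on the bench where they are.

Things in the scene. Friction and masses are not known exactly. Their poses are not given: they have to be found in the camera images.
- pack: Loose battery pack, about 0.22 kg, upright on the bench: black block 84 long (x) x 44 wide (y), z 8 to 55 mm, on a grey runner plate 84 x 56 x 8 mm. Origin: centre of the underside. Hold it by the block above z = 18 mm so the fingers clear the rail. Its nose points to +x.
- pack_hook (a point): Tip of the pack's nose, at pack x 71, y 0, z 26 mm: a grey tongue 18 wide, x 42 to 71 mm, z 22 to 30 mm, with a downward hook at x 63 to 71 mm reaching down to z = 14 mm.
- dock: Fixed tester dock: grey plate 240 x 84 x 10 mm (x -95 to +145 mm), aluminium rail, and at its +x end a head 34 mm high from x = 67 mm. The head (catch, stop) is clamped up to 12 mm nearer or farther along the rail each time, not shown in any pose: find home by feel. Origin: on the bench under the rail's centre line. The pack slides along dock +x, nose first, underside on the plate (z 10 mm).
- dock_load (a point): Dock x -43, y 0, z 10 mm: where to lay the pack (its origin). Loading end, open above and behind: low walls (top z 18 mm) 33 mm off the centre line, narrowing to 29 mm from dock x -25 to +11 mm. From x = 11 to 56 mm lips (top z 25 mm, inner edges 23.5 mm off centre) hold the runner plate down with 1 mm play, so lay down or lift out only with the pack's origin behind dock x = -31 mm.
- dock_home (a point): Dock x 20, y 0, z 10 mm: latched pack's origin for a centred head; true home is up to 12 mm before or beyond. Spring pins resist from 26 mm before home (3 to 5 N); riding over the catch takes 6 to 11 N in all, until the click. Rubber bumpers start 1 mm past home (5 N per mm) and go rigid 3 mm past it: stop there. Push the rear face 20 to 30 mm above the pack's underside, below 25 N.
- catch (a joint): How far the dock's spring catch is pushed down, m: 0 up (at rest or holding a pack), 0.008 fully down. A pack's hook rides over its ramped tooth (about 6 mm down), then it snaps up behind the hook. To free a latched pack push it down over 6 mm (about 4 to 8 N): springs push the pack back some 26 mm or more; then pull it back along the rail and lift. The catch springs up when let go.
- tray: Fixed, empty, open black tray, 200 (x) x 160 (y) x 25 mm high, walls and floor 4 mm thick. Origin: centre of the underside.
- meter: Bystander: grey pocket meter, 110 x 58 x 32 mm, lying on the bench.
- driver: Bystander: black-handled screwdriver, 150 mm, lying on the bench.
- flux: Bystander: small amber jar, 44 mm diameter, 50 mm tall.
- button_mid (a point): Dock x 115, y 0, 52 mm above the bench: centre of the top of the catch's black ribbed button, 32 (dock x) x 26 (dock y) mm, for a centred head (the button shifts up to 12 mm along the rail with the head). Press straight down.
Mind the look-alikes: they are no part of the job. What is shaped like the pack but orange is not meant.

How it is judged:
On the way, in this order (a step that is already met when the one before it is completed fails the run):
1. the pack is fully home on the rail, latched by the catch, with the fingers off it (x of pack in the frame of dock between 0.007 and 0.038 m and z of pack in the frame of dock between 0.006 and 0.014 m and value of joint catch below 0.003 m and contact force between the fingers and pack below 0.3 N and y of pack in the frame of dock between -0.004 and 0.004 m and linear speed of pack below 0.02 m/s), for 0.4 s.
2. the catch is pressed down by the fingers (value of joint catch above 0.004 m and contact force between the fingers and dock above 0.5 N), for 0.02 s.
At the end, for the whole second after the job is handed in: The pack stands upright (within 0.1 rad), at rest and flat on the tray's floor (its underside under 9 mm above the tray's underside, origin within 60 mm along x and 55 mm along y of the tray's centre), and the empty dock's catch is up again (x of pack in the frame of tray between -0.06 and 0.06 m and y of pack in the frame of tray between -0.055 and 0.055 m and z of pack in the frame of tray below 0.009 m and angle between pack's own z axis and vertical below 0.1 rad and linear speed of pack below 0.02 m/s and value of joint catch below 0.003 m); the robot touches nothing.
It fails at once if the pack is forced against the dock with more than 45 N (all contacts added up; a push of about 28 N at the stop) (contact force between pack and dock above 45 N).
It fails at once if the fingers press on the dock or its catch with more than 25 N (contact force between the fingers and dock above 25 N).
It fails at once if the pack is dropped or banged down in the tray (over 60 N) (contact force between pack and tray above 60 N).
It fails at once if a bystander is moved more than 3 cm (distance of any of meter, driver, flux from where it was at the start of the episode above 0.03 m).
It also fails if it takes over 69 s, if anything falls off the work surface, if the arm or the gripper's body presses on something with over 40 N, if the wrist force passes 120 N, or if a joint passes its speed limit or range.

### The arm

A 7-joint arm with a two-finger parallel gripper is mounted at the origin on the work surface. World frame = base frame: x ahead of the robot, y to its left, z up, the work surface at z = 0. Lengths are in m, angles in rad, forces in N, time in s.
With the tool pointing down it reaches from about 0.425 to 0.875 m from the base axis. Payload 4.7 kg.
Tool frame: the origin (TCP) lies at the very end of the fingers, on their centre line; the grasp point (between the pads) lies 19 mm behind it; z points along the fingers, y is the line along which they close (so a half turn about z gives the same grasp; the last joint's range is limited). The gripper opens to 87 mm and grips with 3 to 60 N. Pads are 19 mm wide; open, the fingers measure 117 mm over their backs; the gripper's body (75 mm by 190 mm) begins 51 mm behind the grasp point.
Start: joints at [1.286, 0.321, -0.07, 1.45, 0.023, 1.371, -0.057], TCP at [0.191, -0.621, 0.198] pointing down, gripper open.
Joint ranges: [-2.86, 2.86], [-0.3, 2.09], [-1.38, 1.24], [0.06, 2.45], [-1.56, 4.7], [0.09, 2.05], [-2.69, 2.69]. Speed limits (rad/s): [2.57, 2.57, 3.14, 3.14, 3.14, 3.14, 3.14].

### API

Orientations are given as a rotation vector (axis times angle).
In Python, from bench import ctrl, imaging, ticket gives the robot as it stands.
- The arm moves only by the tool jog_arm, never from a script. Its argument "rows" is text: rows parted by semicolons, each of 7 numbers parted by spaces: the shift along the tool's x, y, z in cm, then the turn, a rotation vector about the tool's x, y, z in rad, then the closure, from -1 (fully open) to 1 (shut), so that 0 is half open. A call has 1 to 5 rows; each row shifts and turns the commanded pose from where the row before left it, along the tool's axes as they then stand; what a row does not reach is not made up. A row lasts 1/8 s, in which the tool goes at most 62.5 mm and 10.7 degrees, less where a joint would pass 70% of its speed; a pose out of reach is approached as far as the arm can. A call with a gripper value outside its range is refused whole. The fingers move at their own pace and stop on an object; "force" is the grip in N (left out, the last holds). Time passes only in rows, so rows that do not move let the fingers close. It gives the time, the measured TCP pose, the force, the opening and the grip force at its end, in the units of the state.
- ctrl.get_state(): the state, without advancing time (a new reading comes with each control period).
- imaging.get_image(name): name is "side" or "top"; returns a dict with "img" (420x560x3 uint8, blue, green, red), "vertical_fov" (degrees; the focal length in pixels is half the picture's height over the tangent of half this angle, whatever the lens; pixels are square), "cx", "cy" (the principal point, pixels), "origin" and "orientation" of the camera in the world. Camera axes: x right, y down, z forward; pixel columns grow to the right and rows downward; lengths in m; the calibration is good to about 2 mm. A picture is of the moment at which its call begins. There is no depth.
- ticket.close_job(): hands the job in; it is judged then, once.
The state is a dict: "time": time; "joint_positions": joint angles; "qd": joint speeds; "joint_torque": joint torques, N m; "position": TCP position; "tool_rot": TCP orientation; "ft_force": force on the tool from outside, world axes, zero at the start; "torque": the same for the moment, N m; "grip_width": opening from 0.0 (shut) to 1.0 (fully open); "grip_force": force on a finger pad.
Only numpy, scipy, OpenCV 4.12 (cv2) and the standard library are available. Lean on these libraries where they do the work, as an engineer would, in place of code of your own. Each camera call takes 0.05 s, during which the arm holds its last target. There are 200 camera calls.

## Working session

There is one attempt and no reset: what is moved stays moved. The work goes in short steps, Python scripts to look and compute and a tool call to move; the robot and the scene stay as the last step left them, time stands still between calls to the robot, and variables do not carry over. Pictures are saved under pics/ and viewed, at most 10 in all, crops included, and the job is handed in when it is done.

Besides the shell and the picture viewer there is one more tool, called after "Request:" by a JSON object that holds its "api" and its "payload". jog_arm: Moves the arm, as the interface text tells. Its arguments: {"type":"object","properties":{"rows":{"type":"string"},"force":{"type":"number"}},"required":["rows"]}

```bash
mkdir -p pics; cat > h.py <<'E'
import numpy as np, cv2
from scipy.spatial.transform import Rotation as R
from bench import ctrl, imaging, ticket
def cam(n): return imaging.get_image(n)
def Rm(d):
    o=np.array(d["orientation"],float)
    return o if o.shape==(3,3) else (R.from_rotvec(o).as_matrix() if o.size==3 else R.from_quat(o).as_matrix())
def ray(d,u,v):
    f=210/np.tan(np.radians(d["vertical_fov"])/2)
    r=Rm(d)@np.array([(u-d["cx"])/f,(v-d["cy"])/f,1]); return np.array(d["origin"]),r
def onz(d,u,v,z):
    o,r=ray(d,u,v); return o+r*(z-o[2])/r[2]
def proj(d,p):
    f=210/np.tan(np.radians(d["vertical_fov"])/2)
    c=Rm(d).T@(np.array(p)-np.array(d["origin"])); return c[:2]/c[2]*f+[d["cx"],d["cy"]]
E
python3 - <<'E'
from h import *
for n in("top","side"):
    d=cam(n); cv2.imwrite(f"pics/{n}0.png",d["img"]); print(n,{k:v for k,v in d.items() if k!="img"})
s=ctrl.get_state();print(s)
E
```

```text
top {'vertical_fov': 51.7514221992703, 'cx': 281.69244949422966, 'cy': 205.44182898312636, 'origin': array([0.46147026, 0.0042406 , 1.03193653]), 'orientation': array([-2.15249425,  2.1907942 , -0.09094954])}
side {'vertical_fov': 50.530261423097336, 'cx': 283.3100436339954, 'cy': 211.6840830028872, 'origin': array([0.17696012, 0.77354985, 0.67347331]), 'orientation': array([-0.56382089,  2.58597699, -1.28767606])}
{'time': 0.1, 'joint_positions': array([ 1.28607705,  0.3217402 , -0.07009115,  1.45156381,  0.02261354,
        1.37080431, -0.05693246]), 'qd': array([ 1.11478781e-05, -3.99448593e-03,  2.08526393e-03, -1.03885275e-03,
       -1.55307983e-03, -1.22124680e-03,  4.29533427e-04]), 'joint_torque': array([ 9.00780924e-04, -4.92569232e+01, -4.05279770e-01, -3.13396704e+01,
       -6.43078471e-02,  3.94504576e-02,  3.19720493e-05]), 'position': array([ 0.19114418, -0.62068907,  0.19667119]), 'tool_rot': array([-3.10491975e+00, -4.67395037e-01,  5.67103011e-04]), 'ft_force': array([ 0.14961747,  0.58458777, -0.51828409]), 'torque': array([ 0.02114332, -0.03262941, -0.01763095]), 'grip_force': 0.0, 'grip_width': 1.0029313057008364}
```

View pics/top0.png

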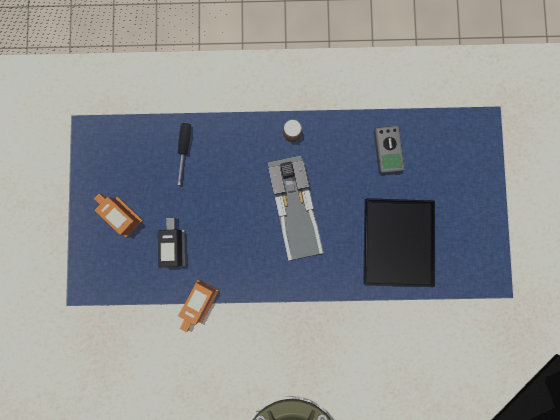

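View pics/side0.png

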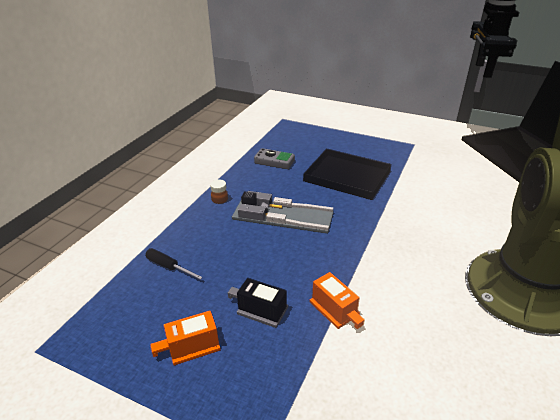

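The top view shows the black pack at (170,247), nose up toward +x. Possible mix-ups are the orange packs at (118,216) and (199,303), the black tray at (400,242) and the driver handle at (184,138). I choose the black one. The dock runs from (305,258) at its open end to (288,160) at its head. I'll check this in a close crop.

```bash
python3 - <<'E'
from h import *
d=cam("top");im=d["img"]
a=cv2.resize(im[205:280,140:200],None,fx=6,fy=6,interpolation=cv2.INTER_CUBIC)
b=cv2.resize(im[150:265,260:330],None,fx=5,fy=5,interpolation=cv2.INTER_CUBIC)
c=np.zeros((580,720,3),np.uint8); c[:a.shape[0],:a.shape[1]]=a; c[:b.shape[0],365:365+b.shape[1]]=b
cv2.imwrite("pics/crop1.png",c)
for p in [(0.191,-0.621,0.2)]: print(proj(d,p))
g=im.astype(int)
# tray
m=((g.max(2)<45)).astype(np.uint8); m[:, :350]=0; m[300:]=0; m[:190]=0
r=cv2.minAreaRect(cv2.findNonZero(m)); print("tray",r)
for q in cv2.boxPoints(r): print(q,onz(d,*q,0.025).round(4))
E
```

```text
[625.91742665 385.80157602]
tray ((399.5182800292969, 242.32843017578125), (70.25704956054688, 86.34882354736328), 0.8951737284660339)
[363.7195  284.94873] [ 0.3665 -0.1745  0.025 ]
[365.06857 198.61047] [ 0.5655 -0.1845  0.025 ]
[435.31705 199.70813] [ 0.56  -0.348  0.025]
[433.968  286.0464] [ 0.3614 -0.3351  0.025 ]
```

View pics/crop1.png

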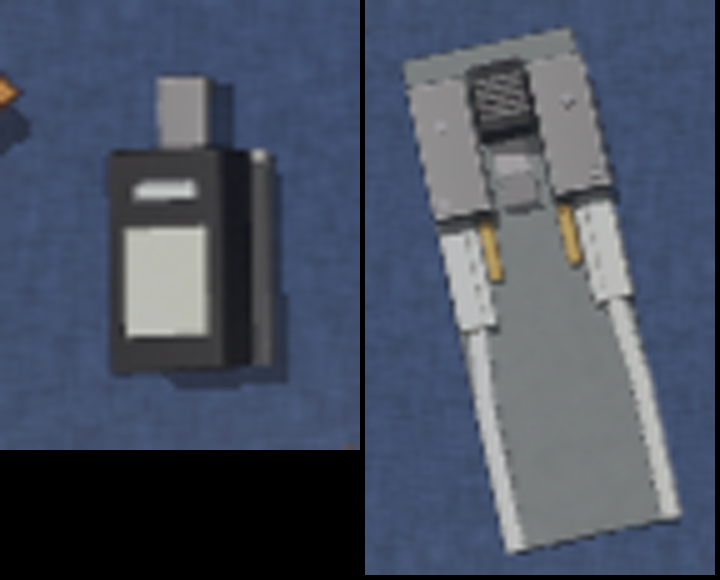

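The crop confirms the black pack, with its grey nose up (+x) at about (171,217). The dock's open end is at (306,258) and the black button at (287,170), both in top-view pixels.

```bash
python3 - <<'E'
from h import *
d=cam("top");s=cam("side")
def P(cx,cy): return (cx+.5)/6-.5+140,(cy+.5)/6-.5+205
def D(cx,cy): return (cx-365+.5)/5-.5+260,(cy+.5)/5-.5+150
pk=np.array([onz(d,*P(*q),.055) for q in[(110,152),(220,150),(222,370),(112,373)]]);print("pack",pk.round(4),pk.mean(0))
def yaw(a,b): return np.arctan2(b[1]-a[1],b[0]-a[0])
print("pyaw",yaw(pk[3],pk[0]),yaw(pk[2],pk[1]),yaw(pk[1],pk[0])-np.pi/2)
ns=onz(d,*P(183,77),.030);print("nose tip",ns)
A=onz(d,*D(403,62),.01);B=onz(d,*D(571,28),.01)
C=onz(d,*D(508,552),.018);E=onz(d,*D(680,517),.018)
C1=onz(d,*D(508,552),.010);E1=onz(d,*D(680,517),.010)
print("dock",A,B,C,E,"w",np.linalg.norm(A-B),np.linalg.norm(C-E),"L",np.linalg.norm((A+B)/2-(C1+E1)/2))
y1=yaw(C,A);y2=yaw(E,B);y3=yaw((C+E)/2,(A+B)/2);y4=yaw(B,A)-np.pi/2;y5=yaw(E,C)-np.pi/2;print("dyaw",y1,y2,y3,y4,y5)
u=np.array([np.cos(y3),np.sin(y3),0])
print("org",(A+B)/2-u*.145,(C+E)/2+u*.095)
bt=np.array([onz(d,*D(*q),.052) for q in[(468,70),(527,60),(540,135),(480,142)]]);bm=bt.mean(0);print("btn",bm,yaw(bt[3],bt[0]),yaw(bt[2],bt[1]))
O=(A+B)/2-u*.145; v=np.array([-u[1],u[0],0])
for n,p in dict(bm=bm,Llip=onz(d,*D(462,330),.025),Rlip=onz(d,*D(632,297),.025),headL=onz(d,*D(438,222),.034),headR=onz(d,*D(610,190),.034),Lw=C,Rw=E).items(): print(n,((p-O)@u).round(4),((p-O)@v).round(4))
# side checks: project
np.save("est.npy",np.r_[O,y3])
print("side proj pack top", [proj(s,p).round(1) for p in pk],"btn",proj(s,bm),"plate",proj(s,A),proj(s,B),proj(s,C1),proj(s,E1))
im=cv2.resize(s["img"][180:330,215:345],None,fx=4,fy=4,interpolation=cv2.INTER_CUBIC);cv2.imwrite("pics/side1.png",im)
E
```

```text
pack [[0.4998 0.2908 0.055 ]
 [0.4998 0.2493 0.055 ]
 [0.4177 0.2482 0.055 ]
 [0.4173 0.2893 0.055 ]] [0.45865804 0.26940257 0.055     ]
pyaw 0.01768935456815536 0.013886091718760473 0.0005799548037856983
nose tip [0.5293114 0.2700627 0.03     ]
dock [0.65936679 0.04337709 0.01      ] [ 0.67435523 -0.03732702  0.01      ] [ 0.42605243 -0.0024636   0.018     ] [ 0.44085688 -0.08278679  0.018     ] w 0.08208414085091145 0.08167611506383823 L 0.23811678398291275
dyaw 0.19400485864093292 0.1922845338445895 0.19314450194036367 0.1836286918983916 0.18226556521453485
org [ 0.52455721 -0.02480712  0.01      ] [ 0.52668818 -0.02439034  0.018     ]
btn [ 0.63195061 -0.00410638  0.052     ] 0.14605354654059452 0.1499503539226485
bm 0.1094 -0.0003
Llip 0.0128 0.0402
Rlip 0.0112 -0.0406
headL 0.0636 0.0406
headR 0.0615 -0.0406
Lw -0.0924 0.0408
Rw -0.0933 -0.0408
side proj pack top [array([237.1, 291.8]), array([247.7, 277.3]), array([286.6, 289.9]), array([277.4, 305.4])] btn [249.68370474 194.42294466] plate [231.53429047 215.97013943] [242.18628665 197.24892744] [327.75757335 230.02834838] [333.40086068 209.67654248]
```

View pics/side1.png

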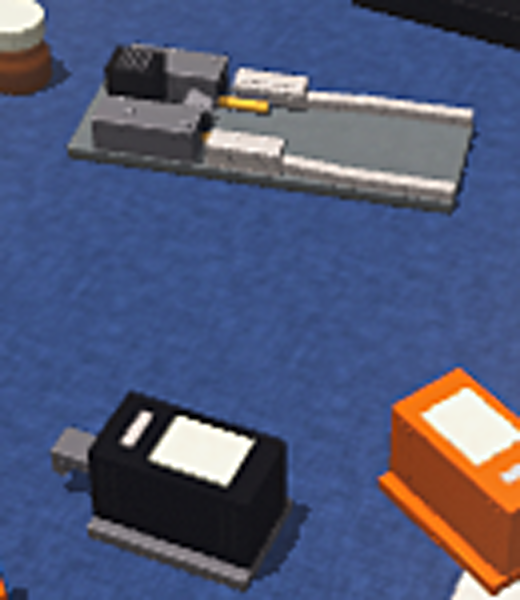

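Request:
{"api": "jog_arm", "payload": {"rows": "0 0 0 0 0 0.15 -1; 0 0 0 0 0 0.14 -1; 5 -3 0 0 0 0 -1; 5 -4 0 0 0 0 -1; 5 -5 0 0 0 0 -1", "force": 20}}

```text
time: 0.88
position: [0.3349, -0.5054, 0.1974]
tool_rot: [-3.142, -0.014, -0.001]
ft_force: [1.0, -1.0, -0.2]
grip_width: 0.999
grip_force: 0.0
```

Request:
{"api": "jog_arm", "payload": {"rows": "6 -5 0 0 0 0 -1; 5 -5 0 0 0 0 -1; 0 -6 0 0 0 0 -1; 0 -6 0 0 0 0 -1; 0 -6 0 0 0 0 -1"}}

```text
time: 1.5
position: [0.4232, -0.2396, 0.1976]
tool_rot: [3.141, 0.014, 0.0]
ft_force: [1.1, 0.5, -0.5]
grip_width: 1.001
grip_force: 0.0
```

Request:
{"api": "jog_arm", "payload": {"rows": "0 -6 0 0 0 0 -1; 0 -6 0 0 0 0 -1; 0 -6 0 0 0 0 -1; 0 -6 0 0 0 0 -1; 0 0 0 0 0 0 -1"}}

```text
time: 2.12
position: [0.421, 0.003, 0.1981]
tool_rot: [3.141, 0.028, 0.002]
ft_force: [-0.1, -0.7, -0.2]
grip_width: 1.002
grip_force: 0.0
```

Request:
{"api": "jog_arm", "payload": {"rows": "1 -5.5 0 0 0 0 -1; 1 -5.5 0 0 0 0 -1; 1 -5.5 0 0 0 0 -1; 1 -5.5 3 0 0 0 -1; 0.3 -4.6 3 0 0 0 -1"}}

```text
time: 2.75
position: [0.4632, 0.2647, 0.1377]
tool_rot: [-3.141, -0.011, -0.003]
ft_force: [0.6, -1.2, -0.4]
grip_width: 0.999
grip_force: 0.0
```

Request:
{"api": "jog_arm", "payload": {"rows": "0 0 0 0 0 0 -1; 0 0 0 0 0 0 -1"}}

```text
time: 3.0
position: [0.4621, 0.2625, 0.1379]
tool_rot: [3.141, 0.012, -0.001]
ft_force: [0.5, -0.2, 0.5]
grip_width: 1.0
grip_force: 0.0
```

```bash
python3 - <<'E'
from h import *
d=cam("top");cv2.imwrite("pics/a.png",cv2.resize(d["img"][180:300,110:260],None,fx=4,fy=4,interpolation=cv2.INTER_CUBIC))
E
```

```text
(no output)
```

View pics/a.png

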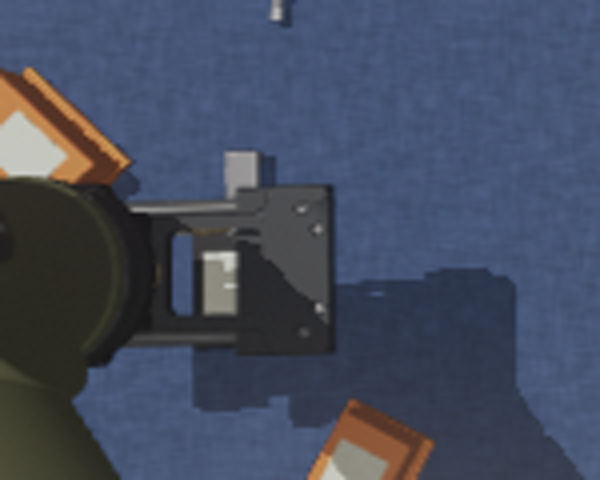

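The gripper sits over the black pack with the nose showing at crop (243,170), and both orange packs are clear of the fingers. I'll centre it and descend.

Request:
{"api": "jog_arm", "payload": {"rows": "-0.3 -0.7 3 0 0 0 -1; 0 0 4 0 0 0 -1; 0 0 3 0 0 0 -1; 0 0 1.6 0 0 0 -1; 0 0 0 0 0 0 -1"}}

```text
time: 3.68
position: [0.4589, 0.2695, 0.0221]
tool_rot: [3.141, 0.011, -0.0]
ft_force: [0.1, -0.6, 0.4]
grip_width: 1.0
grip_force: 0.0
```

Request:
{"api": "jog_arm", "payload": {"rows": "0 0 0 0 0 0 0.3; 0 0 0 0 0 0 0.3; 0 0 0 0 0 0 0.3; 0 0 0 0 0 0 0.3; 0 0 0 0 0 0 0.3", "force": 15}}

```text
time: 4.3
position: [0.4585, 0.2708, 0.0221]
tool_rot: [-3.142, -0.014, -0.0]
ft_force: [-1.5, 1.9, 0.3]
grip_width: 0.52
grip_force: 1.0
```

Request:
{"api": "jog_arm", "payload": {"rows": "0 0 0 0 0 0 0.4; 0 0 0 0 0 0 0.4; 0 0 -2 0 0 0 0.4; 0 0 -3 0 0 0 0.4; 0 0 -3 0 0 -0.1 0.4", "force": 25}}

```text
time: 4.92
position: [0.4583, 0.2709, 0.1038]
tool_rot: [3.137, 0.176, 0.0]
ft_force: [0.2, -0.4, -1.7]
grip_width: 0.502
grip_force: 25.0
```

Request:
{"api": "jog_arm", "payload": {"rows": "0 4 0 0 0 -0.09 0.4; 0 5 0 0 0 0 0.4; 0 5 0 0 0 0 0.4; 0 5 0 0 0 0 0.4; 0 0 0 0 0 0 0.4"}}

```text
time: 5.55
position: [0.4934, 0.0787, 0.1027]
tool_rot: [3.125, 0.299, 0.0]
ft_force: [-0.3, 1.2, -1.7]
grip_width: 0.501
grip_force: 25.0
```

Request:
{"api": "jog_arm", "payload": {"rows": "-1 4 0 0 0 0 0.4; -1.3 4 0 0 0 0 0.4; -1 2.8 0 0 0 0 0.4; 0 0 0 0 0 0 0.4; 0 0 0 0 0 0 0.4"}}

```text
time: 6.18
position: [0.4817, -0.0268, 0.1026]
tool_rot: [-3.125, -0.314, -0.001]
ft_force: [0.5, 0.1, -1.5]
grip_width: 0.502
grip_force: 25.0
```

```bash
python3 - <<'E'
from h import *
d=cam("top");s=cam("side")
a=cv2.resize(d["img"][150:275,230:360],None,fx=4,fy=4,interpolation=cv2.INTER_CUBIC)
b=cv2.resize(s["img"][140:265,210:350],None,fx=4,fy=4,interpolation=cv2.INTER_CUBIC)[:, :]
b=cv2.resize(b,None,fx=.5,fy=.5) if 0 else b
c=np.zeros((500,800,3),np.uint8); a=cv2.resize(a,(380,365));c[:365,:380]=a; b=cv2.resize(b,(415,370));c[:370,382:797]=b
cv2.imwrite("pics/b.png",c[:375]); t=ctrl.get_state(); print(t["position"],t["tool_rot"])
E
```

```text
[ 0.48171443 -0.02660477  0.10241917] [-3.12530822e+00 -3.15978928e-01 -7.40731812e-04]
```

View pics/b.png

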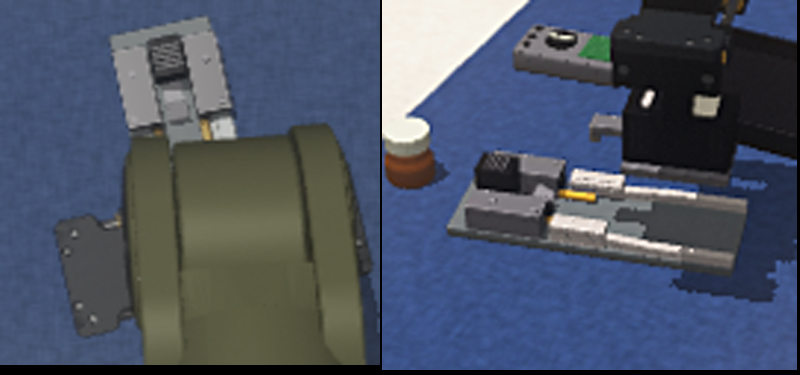

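The pack hangs over the open end with its nose pointing along the rail; the side crop shows it at (680,130). I'll correct the lateral offset and lower it.

Request:
{"api": "jog_arm", "payload": {"rows": "-0.1 0.6 2 0 0 0.01 0.4; 0 0 2 0 0 0 0.4; 0 0 1.5 0 0 0 0.4; 0 0 0 0 0 0 0.4; 0 0 0 0 0 0 0.4"}}

```text
time: 6.9
position: [0.4823, -0.0341, 0.0477]
tool_rot: [3.127, 0.297, 0.001]
ft_force: [-0.3, 0.1, -1.7]
grip_width: 0.502
grip_force: 25.0
```

```bash
cat >> h.py <<'E'
def st():
    t=ctrl.get_state();p=np.array(t["position"]);e=np.load("est.npy");O=np.array([.5256,-.0246,0]);y=.191
    u=np.array([np.cos(y),np.sin(y),0]);v=np.array([-u[1],u[0],0]);M=R.from_rotvec(t["tool_rot"]).as_matrix()
    f=np.array(t["ft_force"])
    print("t%.2f dock xy %.4f %.4f z %.4f yawerr %.4f tilt %.4f Fdock %.1f %.1f %.1f w %.3f"%(t["time"],(p-O)@u,(p-O)@v,p[2],np.arctan2(M[1,0],M[0,0])-y,np.arccos(-M[2,2]),f@u,f@v,f[2],t["grip_width"]))
E
python3 -c "
from h import *
st()"
```

```text
t6.90 dock xy -0.0443 -0.0011 z 0.0477 yawerr -0.0015 tilt 0.0009 Fdock -0.3 0.2 -1.7 w 0.502
```

Request:
{"api": "jog_arm", "payload": {"rows": "0 -0.1 0.7 0 0 0 0.4; 0 0 0.6 0 0 0 0.4; 0 0 0 0 0 0 0.4; 0 0 0.2 0 0 0 0.4; 0 0 0 0 0 0 0.4"}}

```text
time: 7.52
position: [0.4815, -0.0336, 0.032]
tool_rot: [3.128, 0.296, -0.0]
ft_force: [0.1, -0.0, -1.6]
grip_width: 0.5
grip_force: 25.0
```

Request:
{"api": "jog_arm", "payload": {"rows": "0 0 0.1 0 0 0 0.4; 0 0 0 0 0 0 0.4; 0 0 0 0 0 0 0.4"}}

```text
time: 7.9
position: [0.4821, -0.0336, 0.0318]
tool_rot: [3.127, 0.296, 0.001]
ft_force: [-1.0, -0.2, 5.7]
grip_width: 0.502
grip_force: 25.0
```

Request:
{"api": "jog_arm", "payload": {"rows": "0 0 0.1 0 0 0 0.4; 0 0 0 0 0 0 0.4; 0 0 0 0 0 0 0.4"}}

```text
time: 8.28
position: [0.4827, -0.0336, 0.0317]
tool_rot: [3.126, 0.296, 0.003]
ft_force: [-3.1, -0.1, 12.0]
grip_width: 0.499
grip_force: 25.0
```

Request:
{"api": "jog_arm", "payload": {"rows": "0 0 -0.15 0 0 0 0.4; 0.4 0 0 0 0 0 0.4; 0.5 0 0 0 0 0 0.4; 0.5 0 0 0 0 0 0.4; 0 0 0 0 0 0 0.4", "force": 10}}

```text
time: 8.9
position: [0.4963, -0.0302, 0.0317]
tool_rot: [-3.127, -0.297, -0.002]
ft_force: [0.7, 1.3, 2.8]
grip_width: 0.504
grip_force: 10.0
```

Request:
{"api": "jog_arm", "payload": {"rows": "0.4 0 0 0 0 0 0.4; 0.4 0 0 0 0 0 0.4; 0.4 0 0 0 0 0 0.4; 0 0 0 0 0 0 0.4"}}

```text
time: 9.4
position: [0.5075, -0.028, 0.0317]
tool_rot: [-3.127, -0.297, -0.001]
ft_force: [-0.8, 1.2, 3.2]
grip_width: 0.504
grip_force: 10.0
```

```bash
python3 -c "
from h import *
st()"
```

```text
t9.40 dock xy -0.0185 0.0001 z 0.0317 yawerr -0.0017 tilt 0.0009 Fdock -0.5 1.3 3.2 w 0.504
```

Request:
{"api": "jog_arm", "payload": {"rows": "0.4 0 0 0 0 0 0.4; 0.4 0 0 0 0 0 0.4; 0.4 0 0 0 0 0 0.4; 0.4 0 0 0 0 0 0.4; 0 0 0 0 0 0 0.4", "force": 18}}

```text
time: 10.02
position: [0.5208, -0.0254, 0.0316]
tool_rot: [3.128, 0.297, -0.007]
ft_force: [-6.2, 0.6, 10.5]
grip_width: 0.504
grip_force: 18.0
```

```bash
python3 -c "
from h import *
st()"
```

```text
t10.03 dock xy -0.0049 0.0001 z 0.0316 yawerr -0.0019 tilt 0.0045 Fdock -6.0 1.8 10.5 w 0.504
```

Request:
{"api": "jog_arm", "payload": {"rows": "0.3 0 -0.1 0 0 0 0.4; 0.3 0 0 0 0 0 0.4; 0.3 0 0 0 0 0 0.4; 0 0 0 0 0 0 0.4"}}

```text
time: 10.52
position: [0.5283, -0.0239, 0.0316]
tool_rot: [-3.127, -0.296, 0.011]
ft_force: [-7.8, 1.6, 6.3]
grip_width: 0.501
grip_force: 18.0
```

```bash
python3 -c "
from h import *
st()"
```

```text
t10.53 dock xy 0.0027 0.0001 z 0.0316 yawerr -0.0021 tilt 0.0070 Fdock -7.4 3.0 6.3 w 0.501
```

Request:
{"api": "jog_arm", "payload": {"rows": "0.3 0 0 0 0 0 0.4; 0.3 0 0 0 0 0 0.4; 0 0 0 0 0 0 0.4"}}

```text
time: 10.9
position: [0.5346, -0.0227, 0.0316]
tool_rot: [-3.127, -0.296, 0.009]
ft_force: [-5.9, 1.2, 4.5]
grip_width: 0.505
grip_force: 18.0
```

Request:
{"api": "jog_arm", "payload": {"rows": "0.2 0 0 0 0 0 0.4; 0.1 0 0 0 0 0 0.4; 0 0 0 0 0 0 0.4"}}

```text
time: 11.28
position: [0.5372, -0.0222, 0.0316]
tool_rot: [-3.127, -0.296, 0.01]
ft_force: [-6.4, 1.5, 5.8]
grip_width: 0.505
grip_force: 18.0
```

```bash
python3 -c "
from h import *
st()"
```

```text
t11.28 dock xy 0.0118 0.0002 z 0.0316 yawerr -0.0020 tilt 0.0067 Fdock -6.0 2.7 5.8 w 0.505
```

Request:
{"api": "jog_arm", "payload": {"rows": "0.2 0 0 0 0 0 0.4; 0 0 0 0 0 0 0.4"}}

```text
time: 11.52
position: [0.5401, -0.0217, 0.0316]
tool_rot: [-3.127, -0.296, 0.007]
ft_force: [-5.1, 0.8, 3.3]
grip_width: 0.502
grip_force: 18.0
```

Request:
{"api": "jog_arm", "payload": {"rows": "0.2 0 0 0 0 0 0.4; 0 0 0 0 0 0 0.4"}}

```text
time: 11.78
position: [0.5418, -0.0213, 0.0318]
tool_rot: [-3.127, -0.296, 0.008]
ft_force: [-6.3, 1.8, 5.9]
grip_width: 0.504
grip_force: 18.0
```

Request:
{"api": "jog_arm", "payload": {"rows": "0.1 0 0 0 0 0 0.4; 0 0 0 0 0 0 0.4"}}

```text
time: 12.02
position: [0.5424, -0.0212, 0.0318]
tool_rot: [-3.127, -0.296, 0.01]
ft_force: [-9.1, 0.0, 6.2]
grip_width: 0.502
grip_force: 18.0
```

```bash
python3 -c "
from h import *
st()"
```

```text
t12.03 dock xy 0.0171 0.0001 z 0.0318 yawerr -0.0020 tilt 0.0061 Fdock -9.0 1.8 6.2 w 0.502
```

Request:
{"api": "jog_arm", "payload": {"rows": "0.1 0 0 0 0 0 0.4; 0 0 0 0 0 0 0.4"}}

```text
time: 12.28
position: [0.5427, -0.0211, 0.0318]
tool_rot: [3.128, 0.296, -0.012]
ft_force: [-9.8, 0.2, 8.7]
grip_width: 0.5
grip_force: 18.0
```

Request:
{"api": "jog_arm", "payload": {"rows": "0.1 0 0 0 0 0 0.4; 0 0 0 0 0 0 0.4"}}

```text
time: 12.52
position: [0.543, -0.0211, 0.0318]
tool_rot: [3.127, 0.296, -0.014]
ft_force: [-11.0, 0.6, 10.0]
grip_width: 0.5
grip_force: 18.0
```

```bash
python3 - <<'E'
from h import *
st()
d=cam("top");s=cam("side")
a=cv2.resize(d["img"][140:240,240:340],None,fx=4,fy=4,interpolation=cv2.INTER_CUBIC)
b=cv2.resize(s["img"][170:240,225:325],None,fx=4,fy=4,interpolation=cv2.INTER_CUBIC)
c=np.zeros((400,800,3),np.uint8);c[:,:400]=a;c[:280,400:]=b
cv2.imwrite("pics/c.png",c)
E
```

```text
t12.53 dock xy 0.0178 0.0001 z 0.0318 yawerr -0.0021 tilt 0.0090 Fdock -10.7 2.6 10.0 w 0.500
```

View pics/c.png

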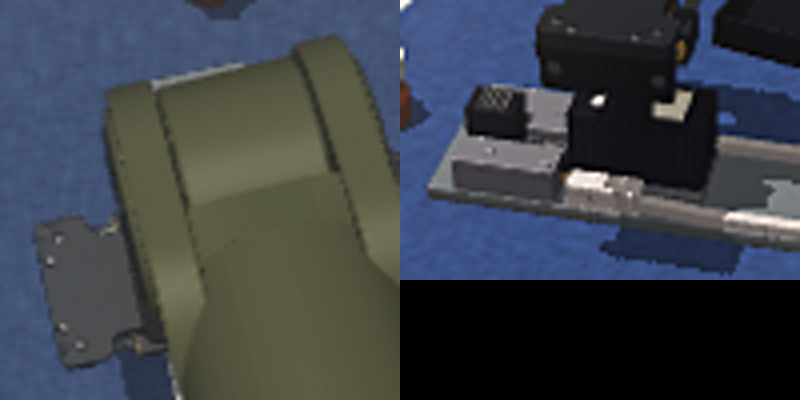

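The side view shows the pack seated against the head, and the force has risen at about 5 N/mm, as the bumper would. I'll push slightly more, then back off and let go.

Request:
{"api": "jog_arm", "payload": {"rows": "0.1 0 0 0 0 0 0.4; 0.1 0 0 0 0 0 0.4; 0 0 0 0 0 0 0.4"}}

```text
time: 13.0
position: [0.5441, -0.0209, 0.0316]
tool_rot: [3.127, 0.296, -0.017]
ft_force: [-13.3, -0.3, 12.5]
grip_width: 0.5
grip_force: 18.0
```

Request:
{"api": "jog_arm", "payload": {"rows": "-0.3 0 0 0 0 0 0.4; -0.3 0 0 0 0 0 0.4; 0 0 0 0 0 0 0.4"}}

```text
time: 13.38
position: [0.5424, -0.0213, 0.0318]
tool_rot: [-3.127, -0.296, 0.002]
ft_force: [-3.1, 2.7, -2.2]
grip_width: 0.502
grip_force: 18.0
```

```bash
python3 -c "
from h import *
st()"
```

```text
t13.38 dock xy 0.0171 0.0001 z 0.0318 yawerr -0.0020 tilt 0.0017 Fdock -2.5 3.2 -2.2 w 0.502
```

Request:
{"api": "jog_arm", "payload": {"rows": "-0.2 0 0 0 0 0 0.4; 0 0 0 0 0 0 0.4"}}

```text
time: 13.62
position: [0.5426, -0.0214, 0.0326]
tool_rot: [-3.127, -0.297, -0.004]
ft_force: [2.5, 3.7, -7.2]
grip_width: 0.497
grip_force: 18.0
```

Request:
{"api": "jog_arm", "payload": {"rows": "-0.2 0 0 0 0 0 0.4; 0 0 0 0 0 0 0.4"}}

```text
time: 13.88
position: [0.5421, -0.0214, 0.0326]
tool_rot: [-3.126, -0.297, -0.009]
ft_force: [7.1, 4.7, -10.7]
grip_width: 0.501
grip_force: 18.0
```

```bash
python3 -c "
from h import *
st()"
```

```text
t13.88 dock xy 0.0168 0.0000 z 0.0326 yawerr -0.0016 tilt 0.0061 Fdock 7.8 3.2 -10.7 w 0.501
```

It's latched: it holds against a 7.8 N pull. I'll relax and release.

Request:
{"api": "jog_arm", "payload": {"rows": "0.2 0 0 0 0 0 0.4; 0 0 0 0 0 0 -0.6; 0 0 0 0 0 0 -0.6; 0 0 0 0 0 0 -0.6; 0 0 0 0 0 0 -0.6"}}

```text
time: 14.5
position: [0.5415, -0.0225, 0.0327]
tool_rot: [3.127, 0.295, 0.0]
ft_force: [0.3, -0.1, -0.2]
grip_width: 0.785
grip_force: 0.0
```

Request:
{"api": "jog_arm", "payload": {"rows": "0 0 0 0 0 0 -0.6; 0 0 0 0 0 0 -0.6; 0 0 -3 0 0 0 -0.6; 0 0 -4 0 0 0 -0.6; 0 0 -4 0 0 0 -0.6"}}

```text
time: 15.12
position: [0.5412, -0.022, 0.1436]
tool_rot: [-3.128, -0.297, 0.001]
ft_force: [1.1, -0.0, 1.8]
grip_width: 0.797
grip_force: 0.0
```

```bash
python3 -c "
from h import *
st()"
```

```text
t15.12 dock xy 0.0158 -0.0004 z 0.1436 yawerr -0.0019 tilt 0.0004 Fdock 1.0 -0.2 1.8 w 0.797
```

Request:
{"api": "jog_arm", "payload": {"rows": "3 0 0 0 0 0 1; 4 0 0 0 0 0 1; 2.5 0 0 0 0 0 1; 0 0 3 0 0 0 1; 0 0 3 0 0 0 1", "force": 10}}

```text
time: 15.75
position: [0.6352, -0.004, 0.0818]
tool_rot: [-3.127, -0.296, -0.001]
ft_force: [0.3, 0.1, 1.2]
grip_width: 0.319
grip_force: 0.0
```

Request:
{"api": "jog_arm", "payload": {"rows": "0 0 1.5 0 0 0 1; 0 0 0 0 0 0 1; 0 0 0 0 0 0 1"}}

```text
time: 16.12
position: [0.6356, -0.0041, 0.0689]
tool_rot: [3.127, 0.296, 0.003]
ft_force: [0.9, 0.1, 0.2]
grip_width: 0.028
grip_force: 0.0
```

```bash
python3 - <<'E'
from h import *
st()
d=cam("top");s=cam("side")
a=cv2.resize(d["img"][140:270,240:340],None,fx=4,fy=4,interpolation=cv2.INTER_CUBIC)
b=cv2.resize(s["img"][150:240,225:325],None,fx=4,fy=4,interpolation=cv2.INTER_CUBIC)
c=np.zeros((520,800,3),np.uint8);c[:,:400]=a;c[:360,400:]=b
cv2.imwrite("pics/d.png",c)
E
```

```text
t16.12 dock xy 0.1119 -0.0008 z 0.0689 yawerr -0.0022 tilt 0.0019 Fdock 0.9 -0.1 0.2 w 0.028
```

View pics/d.png

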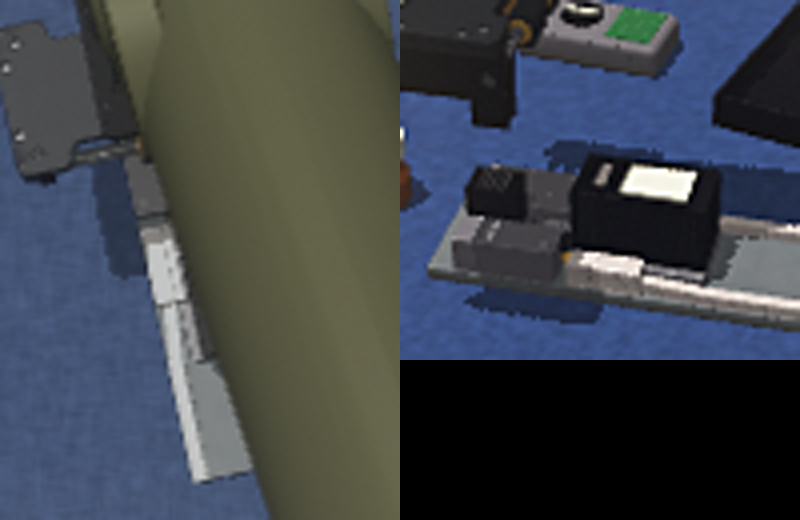

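The pack held home by itself (side crop (645,210)), and the closed fingers (493,120) are above the button (497,190). Now I press.

Request:
{"api": "jog_arm", "payload": {"rows": "0 0 1.2 0 0 0 1; 0 0 0.4 0 0 0 1; 0 0 0.3 0 0 0 1; 0 0 0 0 0 0 1"}}

```text
time: 16.73
position: [0.6345, -0.0042, 0.0482]
tool_rot: [-3.128, -0.296, 0.001]
ft_force: [-0.2, 0.8, 0.4]
grip_width: 0.006
grip_force: 0.0
```

Request:
{"api": "jog_arm", "payload": {"rows": "0 0 0.2 0 0 0 1; 0 0 0.2 0 0 0 1; 0 0 0 0 0 0 1"}}

```text
time: 17.1
position: [0.6346, -0.0043, 0.0444]
tool_rot: [3.128, 0.296, -0.0]
ft_force: [-0.1, 0.8, -0.2]
grip_width: 0.008
grip_force: 0.0
```

```bash
python3 - <<'E'
from h import *
st()
s=cam("side")
u=np.array([np.cos(.191),np.sin(.191),0]);O=np.array([.5256,-.0246,0])
for n,p in dict(tcp_then=[.6356,-.0041,.0689],tcp=ctrl.get_state()["position"],btn=O+u*.1115+[0,0,.052]).items():
    q=proj(s,p);print(n,q,(q-[225,150])*4)
cv2.imwrite("pics/e.png",cv2.resize(s["img"][130:240,215:335],None,fx=5,fy=5,interpolation=cv2.INTER_CUBIC))
E
```

```text
t17.10 dock xy 0.1109 -0.0007 z 0.0444 yawerr -0.0021 tilt 0.0003 Fdock 0.1 0.8 -0.2 w 0.008
tcp_then [247.99308716 188.3566176 ] [ 91.97234864 153.42647042]
tcp [248.90162461 196.63748518] [ 95.60649846 186.5499407 ]
btn [248.43052791 194.26798129] [ 93.72211162 177.07192515]
```

View pics/e.png

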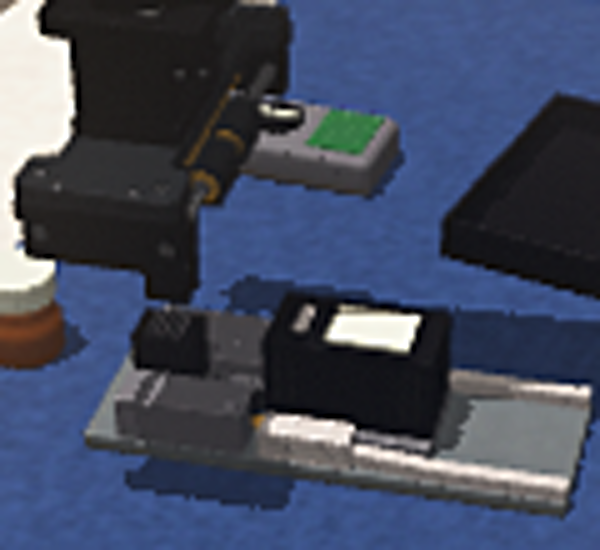

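The fingertips (172,300) are still about 10 mm above the button (170,318), because the closed fingers sit higher than the TCP. I'll keep going down and watch the force.

Request:
{"api": "jog_arm", "payload": {"rows": "0 0 0.4 0 0 0 1; 0 0 0.3 0 0 0 1; 0 0 0 0 0 0 1"}}

```text
time: 17.52
position: [0.6344, -0.0043, 0.0371]
tool_rot: [-3.128, -0.296, 0.001]
ft_force: [-0.2, -0.2, -0.1]
grip_width: 0.007
grip_force: 0.0
```

Request:
{"api": "jog_arm", "payload": {"rows": "0 0 0.2 0 0 0 1; 0 0 0.2 0 0 0 1; 0 0 0 0 0 0 1"}}

```text
time: 17.9
position: [0.6345, -0.0042, 0.0333]
tool_rot: [3.128, 0.296, -0.001]
ft_force: [-0.4, 0.3, 0.2]
grip_width: 0.002
grip_force: 0.0
```

Request:
{"api": "jog_arm", "payload": {"rows": "0 0 0.2 0 0 0 1; 0 0 0 0 0 0 1"}}

```text
time: 18.15
position: [0.6346, -0.0043, 0.0314]
tool_rot: [3.128, 0.296, -0.001]
ft_force: [-0.5, -0.3, 0.2]
grip_width: 0.005
grip_force: 0.0
```

Request:
{"api": "jog_arm", "payload": {"rows": "0 0 0.2 0 0 0 1; 0 0 0 0 0 0 1"}}

```text
time: 18.4
position: [0.6346, -0.0043, 0.0294]
tool_rot: [3.128, 0.296, -0.0]
ft_force: [-0.5, 0.2, 0.1]
grip_width: 0.009
grip_force: 0.0
```

Request:
{"api": "jog_arm", "payload": {"rows": "0 0 0.2 0 0 0 1; 0 0 0 0 0 0 1"}}

```text
time: 18.65
position: [0.6349, -0.0042, 0.0276]
tool_rot: [3.128, 0.296, 0.0]
ft_force: [0.4, -0.2, 0.5]
grip_width: 0.007
grip_force: 0.3
```

Request:
{"api": "jog_arm", "payload": {"rows": "0 0 0.2 0 0 0 1; 0 0 0 0 0 0 1"}}

```text
time: 18.9
position: [0.6349, -0.0042, 0.0258]
tool_rot: [3.127, 0.296, 0.001]
ft_force: [0.1, -0.5, 2.9]
grip_width: 0.007
grip_force: 1.3
```

```bash
python3 - <<'E'
from h import *
st()
s=cam("side");g=s["img"].astype(int)
# label centroid (white on pack) + raw darkness column at finger
m=((g.min(2)>170)).astype(np.uint8);m[:180]=0;m[225:]=0;m[:,:270]=0;m[:,335:]=0
n,l,S,C=cv2.connectedComponentsWithStats(m);print([(S[i].tolist(),C[i].round(1).tolist()) for i in range(1,n) if S[i][4]>15])
for x in(246,249,252): print(x,g[170:212,x].sum(1)//3)
E
```

```text
t18.90 dock xy 0.1112 -0.0008 z 0.0258 yawerr -0.0022 tilt 0.0004 Fdock -0.0 -0.5 2.9 w 0.007
[([280, 193, 19, 7, 102], [289.7, 195.6]), ([319, 207, 14, 2, 17], [325.8, 207.4]), ([270, 213, 16, 6, 61], [277.1, 215.4]), ([286, 219, 34, 6, 60], [301.3, 222.2])]
246 [ 47  47  48  47  35  50  50  55  37  32  32  30  26  25  25  23  28  26
  23  25  24  24  25  24  23  23  32  37  27  24  25  24  22  16  46 127
  77  75  67  69  71  52]
249 [41 44 47 46 47 44 48 45 34 29 30 31 25 24 23 22 46 47 35 24 23 25 23 23
 23 22 28 58 34 24 23 23 23 21 25 69 71 68 68 69 70 66]
252 [36 29 46 43 35 28 23 25 31 36 29 25 23 22 23 22 23 22 22 27 24 24 22 21
 23 23 23 23 24 22 23 22 23 21 15 65 71 69 68 68 70 75]
```

Contact came at TCP z≈0.0275. I'll press about 7 mm further.

Request:
{"api": "jog_arm", "payload": {"rows": "0 0 0.2 0 0 0 1; 0 0 0.2 0 0 0 1; 0 0 0 0 0 0 1"}}

```text
time: 19.32
position: [0.635, -0.0042, 0.0216]
tool_rot: [3.128, 0.296, 0.001]
ft_force: [0.3, 0.7, 3.7]
grip_width: 0.007
grip_force: 2.0
```

Request:
{"api": "jog_arm", "payload": {"rows": "0 0 0.2 0 0 0 1; 0 0 0 0 0 0 1; 0 0 0 0 0 0 1"}}

```text
time: 19.7
position: [0.635, -0.0042, 0.0197]
tool_rot: [3.128, 0.296, 0.001]
ft_force: [0.5, -0.5, 4.6]
grip_width: 0.001
grip_force: 2.3
```

```bash
cat >> h.py <<'E'
def lab():
    s=cam("side");g=s["img"].astype(int)
    m=((g.min(2)>170)).astype(np.uint8);m[:180]=0;m[225:]=0;m[:,:270]=0;m[:,335:]=0
    n,l,S,C=cv2.connectedComponentsWithStats(m);print([(S[i].tolist(),C[i].round(1).tolist()) for i in range(1,n) if S[i][4]>15])
E
python3 -c "
from h import *
st();lab()"
```

```text
t19.70 dock xy 0.1113 -0.0008 z 0.0197 yawerr -0.0022 tilt 0.0006 Fdock 0.4 -0.6 4.6 w 0.001
[([270, 213, 16, 6, 63], [277.3, 215.3]), ([286, 219, 33, 6, 64], [300.4, 222.0])]
```

Request:
{"api": "jog_arm", "payload": {"rows": "0 0 0.1 0 0 0 1; 0 0 0 0 0 0 1; 0 0 0 0 0 0 1"}}

```text
time: 20.12
position: [0.6351, -0.0042, 0.0193]
tool_rot: [3.127, 0.296, 0.001]
ft_force: [-1.1, -0.0, 7.8]
grip_width: 0.008
grip_force: 3.8
```

```bash
sed -i 's/>170/>TH/; s/def lab():/def lab(TH=110):/; s/m\[:,335:\]/m[:,350:]/' h.py; python3 -c "
from h import *
st();lab();lab(140)
s=cam('side')
for a in (.0165,-.01): print(a,proj(s,np.array([.5256,-.0246,.065])+a*np.array([.9815,.191,0])))"
```

```text
t20.12 dock xy 0.1114 -0.0008 z 0.0193 yawerr -0.0022 tilt 0.0009 Fdock -1.1 0.2 7.8 w 0.008
[([274, 197, 17, 6, 59], [282.0, 199.9]), ([327, 197, 4, 6, 16], [328.6, 199.6]), ([334, 198, 16, 12, 127], [341.8, 203.6]), ([308, 201, 12, 7, 47], [313.7, 204.3]), ([292, 203, 15, 3, 24], [298.9, 204.0]), ([270, 210, 66, 15, 509], [297.7, 216.6])]
[([334, 198, 16, 12, 122], [341.9, 203.5]), ([270, 213, 16, 6, 71], [277.4, 215.4]), ([286, 218, 34, 7, 75], [300.3, 222.0])]
0.0165 [286.06906031 195.00138776]
-0.01 [296.88858244 196.45415478]
```

Request:
{"api": "jog_arm", "payload": {"rows": "0 0 -2 0 0 0 1; 0 0 -5 0 0 0 1; 0 0 -5 0 0 0 -0.6; -4 0 0 0 0 0 -0.6; -4 0 0 0 0 0 -0.6"}}

```text
time: 20.9
position: [0.555, -0.019, 0.1392]
tool_rot: [-3.127, -0.297, 0.001]
ft_force: [-0.5, -0.4, 1.3]
grip_width: 0.262
grip_force: 0.0
```

Request:
{"api": "jog_arm", "payload": {"rows": "-4 0.08 0 0 0 0 -0.6; 0 0 0 0 0 0 -0.6; 0 0 0 0 0 0 -0.6"}}

```text
time: 21.28
position: [0.5173, -0.0276, 0.139]
tool_rot: [3.127, 0.296, 0.001]
ft_force: [0.4, 0.7, 0.4]
grip_width: 0.6
grip_force: 0.0
```

```bash
python3 - <<'E'
from h import *
st();s=cam("side")
cv2.imwrite("pics/f.png",cv2.resize(s["img"][130:240,215:345],None,fx=5,fy=5,interpolation=cv2.INTER_CUBIC))
u=np.array([.9815,.191,0]);v=np.array([-.191,.9815,0])
for a in(.0165,-.01,-.02): print(a,[((proj(s,np.array([.5256,-.0246,.065])+(a-.042)*u+v*y)-[215,130])*5).round() for y in(.022,-.022)])
E
```

```text
t21.27 dock xy -0.0087 -0.0014 z 0.1390 yawerr -0.0025 tilt 0.0008 Fdock 0.5 0.6 0.4 w 0.600
0.0165 [array([432., 363.]), array([451., 311.])]
-0.01 [array([488., 371.]), array([505., 318.])]
-0.02 [array([509., 373.]), array([525., 321.])]
```

View pics/f.png

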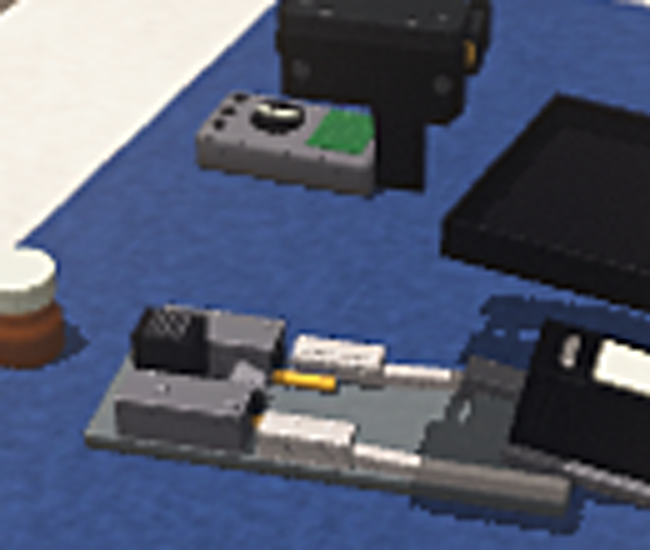

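The pack shot back much farther than expected. Its front top edge is now at about (545,322), with the label at (625,365), so it lies over the open end and may be tilted. I've used all my pictures, so I'll clear the arm and measure numerically from both views.

Request:
{"api": "jog_arm", "payload": {"rows": "0 -5 -1 0 0 0 -0.6; 0 -6 0 0 0 0 -0.6; 0 -6 0 0 0 0 -0.6; 0 -6 0 0 0 0 -0.6; 0 0 0 0 0 0 -0.6"}}

```text
time: 21.95
position: [0.4721, 0.2058, 0.1493]
tool_rot: [-3.121, -0.313, -0.0]
ft_force: [0.9, -0.2, -0.9]
grip_width: 0.802
grip_force: 0.0
```

```bash
python3 - <<'E'
from h import *
st()
for n,(x0,x1,y0,y1) in dict(top=(270,350,215,330),side=(315,400,175,260)).items():
    d=cam(n);g=d["img"][y0:y1,x0:x1].astype(int)
    hsv=cv2.cvtColor(d["img"][y0:y1,x0:x1],cv2.COLOR_BGR2HSV)
    for nm,m in dict(white=(g.min(2)>150),black=(g.max(2)<60)).items():
        m=m.astype(np.uint8)
        k,l,S,C=cv2.connectedComponentsWithStats(m)
        for i in range(1,k):
            if S[i][4]>12:
                r=cv2.minAreaRect(cv2.findNonZero((l==i).astype(np.uint8)))
                print(n,nm,S[i][4],(C[i]+[x0,y0]).round(1),np.round(r[1],1),round(r[2],1),(cv2.boxPoints(r)+[x0,y0]).round(1).tolist())
    # ascii view
    q=g.max(2);b=g[:,:,0]-g[:,:,2]
    for row in range(0,y1-y0,2):
        print(y0+row,''.join('#' if q[row,c]<50 else ('W' if g[row,c].min()>160 else ('.' if b[row,c]>25 else 'o')) for c in range(0,x1-x0)))
E
```

```text
t21.95 dock xy -0.0088 0.2363 z 0.1493 yawerr 0.0092 tilt 0.0045 Fdock 0.9 -0.4 -0.9 w 0.802
top white 169 [285.3 237.7] [45.5  4.5] 79.3 [[278.8, 215.0], [283.3, 214.2], [291.7, 258.9], [287.3, 259.7]]
top white 143 [316.1 232.9] [38.8  4.1] 76.0 [[309.5, 215.1], [313.5, 214.1], [322.9, 251.8], [318.9, 252.8]]
top white 20 [306.2 253.8] [2.  8.4] 78.7 [[301.7, 253.7], [310.0, 252.0], [310.4, 253.9], [302.1, 255.6]]
top white 222 [309.1 268.5] [17.1 12.9] 77.5 [[300.9, 261.5], [313.5, 258.7], [317.2, 275.4], [304.6, 278.2]]
top white 1707 [319.5 314.5] [28. 69.] 90.0 [[280.0, 301.0], [349.0, 301.0], [349.0, 329.0], [280.0, 329.0]]
top black 433 [307.3 260.7] [40.3 19.5] 77.5 [[294.1, 245.1], [313.2, 240.8], [321.9, 280.2], [302.9, 284.5]]
215 .........WWWWoooooooooooooooooooooooooooWWWWo...................................
217 .........ooWWWoooooooooooooooooooooooooooWWWo...................................
219 .........ooWWWWooooooooooooooooooooooooooWWWWo..................................
221 ..........oWWWWoooooooooooooooooooooooooooWWWW..................................
223 .......
[... 8629 characters left out ...]
.....................................oWWWWWWWWWWWWWWWWWWWWWWWWWWWWWWWW
247 ...................................................oWWWWWWWWWWWWWWWWWoWoooooooooooooo
249 ..................................................oWooooooooooooooooooooooooooooooooo
251 .............................................oo..oooooooooooooooooooooooooooooooooooo
253 ................................................ooooooooooooooooooooooooooooooooooooo
255 ...............................................oooooooooooooooooooooooooooooooooooooo
257 ..............................................ooooooooooooooooooooooooooooooooooooooo
259 .............................................oooooooooooooooooooooooooooooooooooooooo
```

```bash
cat >> h.py <<'E'
def tri(d,a,s,b):
    o1,r1=ray(d,*a);o2,r2=ray(s,*b);r1/=np.linalg.norm(r1);r2/=np.linalg.norm(r2)
    k=np.linalg.lstsq(np.c_[r1,-r2],o2-o1,rcond=None)[0];p,q=o1+k[0]*r1,o2+k[1]*r2
    return (p+q)/2,np.linalg.norm(p-q)
E
python3 - <<'E'
from h import *
d=cam("top");s=cam("side")
L,e1=tri(d,(309.1,268.5),s,(342.6,203.7));S,e2=tri(d,(306.2,253.8),s,(328.7,199.5))
print(L,e1,S,e2)
# block top corners (ascii): top view front-left/right; side view
pts={"rearL":((305,282),(351,228)),}
Lc={}
for nm,a,b in [("l00",(300.9,261.5),(333.3,204.8)),("l01",(313.5,258.7),(335.4,197.5)),("l11",(317.2,275.4),(352.0,202.5)),("l10",(304.6,278.2),(349.8,209.7))]:
    p,e=tri(d,a,s,b);Lc[nm]=p;print(nm,p.round(4),round(e,4))
fw=(Lc["l00"]+Lc["l01"]-Lc["l10"]-Lc["l11"])/2;lt=(Lc["l00"]+Lc["l10"]-Lc["l01"]-Lc["l11"])/2
print("fwd len",np.linalg.norm(fw),"yaw",np.arctan2(fw[1],fw[0]),"pitch",np.arcsin(fw[2]/np.linalg.norm(fw)),"roll",np.arcsin(lt[2]/np.linalg.norm(lt)))
f=S-L;print("stripe dist",np.linalg.norm(f),"yaw",np.arctan2(f[1],f[0]),"pitch",np.arcsin(f[2]/np.linalg.norm(f)))
u=np.array([.9815,.191,0]);v=np.array([-.191,.9815,0]);O=np.array([.5256,-.0246,0]);print("dock",(L-O)@u,(L-O)@v)
E
```

```text
[ 0.40830921 -0.04813647  0.06138825] 0.0005598850253439836 [ 0.440989   -0.04211721  0.0678013 ] 0.0005459275508326088
l00 [ 0.4246 -0.03    0.0654] 0.0014
l01 [ 0.4299 -0.0581  0.0665] 0.0006
l11 [ 0.3918 -0.0663  0.0578] 0.0011
l10 [ 0.387  -0.0378  0.0574] 0.0007
fwd len 0.03961704977005778 yaw 0.20843623575428133 pitch 0.21128790757723342 roll -0.02585796117708575
stripe dist 0.03384268895527658 yaw 0.1821476435022827 pitch 0.19064877163325528
dock -0.11961637836684043 -0.0006985061819164582
```

The pack rests on the plate's end edge. Its origin is near dock x −0.102, it is pitched nose-up about 0.2 rad and its rear is on the bench. Nothing has failed, so I'll grip it with the tool vertical, lift it, level it by tilting the tool, and carry it to the tray.

Request:
{"api": "jog_arm", "payload": {"rows": "-1 5.9 0 0 0 0.01 -1; -1 5.9 0 0 0 0 -1; -1 5.9 0 0 0 0 -1; -2 5.9 0 0 0 0 -1; -2 0 0 0 0 0 -1"}}

```text
time: 22.78
position: [0.4469, -0.0533, 0.1486]
tool_rot: [-3.131, -0.261, -0.0]
ft_force: [-0.1, 1.6, -0.0]
grip_width: 0.999
grip_force: 0.0
```

Request:
{"api": "jog_arm", "payload": {"rows": "-1.8 0 0 0 0 0 -1; 0 0 0 0 0 0 -1; 0 0 0 0 0 0 -1"}}

```text
time: 23.15
position: [0.4305, -0.0501, 0.1489]
tool_rot: [3.129, 0.278, 0.002]
ft_force: [0.4, -0.2, 0.6]
grip_width: 0.998
grip_force: 0.0
```

```bash
python3 -c "
from h import *
st()"
```

```text
t23.15 dock xy -0.0982 -0.0070 z 0.1489 yawerr -0.0135 tilt 0.0010 Fdock 0.3 -0.3 0.6 w 0.998
```

Request:
{"api": "jog_arm", "payload": {"rows": "0.4 -0.6 2 0 0 -0.015 -1; 0 0 3 0 0 0 -1; 0 0 0 0 0 0 -1; 0 0 0 0 0 0 -1"}}

```text
time: 23.65
position: [0.4336, -0.0427, 0.0994]
tool_rot: [-3.126, -0.304, -0.002]
ft_force: [-0.5, -1.3, -0.5]
grip_width: 1.003
grip_force: 0.0
```

```bash
python3 -c "
from h import *
st()"
```

```text
t23.65 dock xy -0.0938 -0.0003 z 0.0994 yawerr 0.0031 tilt 0.0011 Fdock -0.7 -1.2 -0.5 w 1.003
```

Request:
{"api": "jog_arm", "payload": {"rows": "-0.1 0 3 0 0 0 -1; 0 0 3 0 0 0 -1; 0 0 1 0 0 0 -1; 0 0 0 0 0 0 -1; 0 0 0 0 0 0 -1"}}

```text
time: 24.28
position: [0.433, -0.0433, 0.0299]
tool_rot: [3.126, 0.304, 0.003]
ft_force: [-0.1, 0.3, -0.4]
grip_width: 0.999
grip_force: 0.0
```

Request:
{"api": "jog_arm", "payload": {"rows": "0 0 0 0 0 0 0.4; 0 0 0 0 0 0 0.4; 0 0 0 0 0 0 0.4; 0 0 0 0 0 0 0.4; 0 0 0 0 0 0 0.4", "force": 15}}

```text
time: 24.9
position: [0.4317, -0.0431, 0.0285]
tool_rot: [3.127, 0.304, -0.0]
ft_force: [0.1, 0.2, 0.9]
grip_width: 0.515
grip_force: 0.8
```

Request:
{"api": "jog_arm", "payload": {"rows": "0 0 0 0 0 0 0.4; 0 0 0 0 0 0 0.4; 0 0 0 0 0 0 0.4", "force": 30}}

```text
time: 25.28
position: [0.4316, -0.0431, 0.0285]
tool_rot: [3.127, 0.304, -0.0]
ft_force: [-0.4, -0.4, 0.1]
grip_width: 0.502
grip_force: 30.0
```

```bash
python3 -c "
from h import *
st()"
```

```text
t25.27 dock xy -0.0958 -0.0003 z 0.0285 yawerr 0.0028 tilt 0.0002 Fdock -0.5 -0.3 0.1 w 0.502
```

Request:
{"api": "jog_arm", "payload": {"rows": "0 0 -1 0 0 0 0.4; 0 0 -2 0 0 0 0.4; 1 0 -3 0 0 0 0.4; 2 2 -2 0 0 0.1 0.4; 1 4 0 0 0 0.1 0.4"}}

```text
time: 25.9
position: [0.4816, -0.0949, 0.1114]
tool_rot: [3.14, -0.008, 0.008]
ft_force: [0.7, 0.3, -1.7]
grip_width: 0.499
grip_force: 30.0
```

Request:
{"api": "jog_arm", "payload": {"rows": "0 5 0 0 0 0 0.4; 0 5 0 0 0 0 0.4; 0 3 0 0 0 0 0.4; 0 0 0 0 0 0 0.4; 0 0 0 0 0 0 0.4"}}

```text
time: 26.52
position: [0.4779, -0.2248, 0.1087]
tool_rot: [-3.141, 0.009, 0.0]
ft_force: [-0.1, 0.9, -1.8]
grip_width: 0.496
grip_force: 30.0
```

```bash
python3 - <<'E'
from h import *
t=ctrl.get_state();print(t["position"],t["tool_rot"],t["ft_force"],t["grip_width"])
s=cam("side");q=proj(s,t["position"]);print(q)
x0,y0=int(q[0])-45,int(q[1])-30
g=s["img"][y0:y0+70,x0:x0+95].astype(int);b=g[:,:,0]-g[:,:,2];m=g.max(2)
for r in range(0,70,2): print(y0+r,''.join('#' if m[r,c]<45 else('W' if g[r,c].min()>150 else('.' if b[r,c]>25 else 'o')) for c in range(95)),x0 if r==0 else'')
E
```

```text
[ 0.47794195 -0.22479142  0.10871859] [-3.14069520e+00  8.82359326e-03  5.86943036e-05] [-0.05757036  0.90592591 -1.84860087] 0.4959931918937343
[340.48105307 146.48169786]
116 WWWWWWWWWWWWWWWWWWWWWWW###############################oo####oWWWWWWWWWWWWWWWWWWWWWWWWWWWWWWWWWW 295
118 WWWWWWWWWWWWWWWWWWWWWWW##o############################ooo###oWWWWWWWWWWWWWWWWWWWWWWWWWWWWWWWWWW 
120 WWWWWWWWWWWWWWWWWWWWWWW##oo###########################ooo#oWWWWWWWWWWWWWWWWWWWWWWWWWWWWWWWWWWWW 
122 ....oWWWWWWWWWWWWWWWWWW#################################oWWWWWWWWWWWWWWWWWWWWWWWWWWWWWWWWWWWWWW 
124 ...............oWWWWWWWW########################ooo####oWWWWWWWWWWWWWWWWWWWWWWWWWWWWWWWWWWWWWWW 
126 .........................oWWWWWWWW#####################oWWWWWWWWWWWWWWWWWWWWWWWWWWWWWWWWWWWWWWW 
128 ...................................oWWWo###############oWWWWWWWWWWWWWWWWWWWWWWWWWWWWWWWWWWWWWWW 
130 ......................................o################oWWWWWWWWWWWWWWWWWWWWWWWWWWWWWWWWWWWWWWW 
132 .....................................#############oo###o.WWWWWWWWWWWWWWWWWWWWWWWWWWWWWWWWWWWWWW 
134 ...........
[... 1909 characters left out ...]
.........##################################################################################### 
174 .........####################################################################################o. 
176 .........###################################################################################o.. 
178 ........###################################################################################.... 
180 ........##################################################################################..... 
182 .............###########################################################################o...... 
184 ....................o##################################################################o.......
```

```bash
python3 - <<'E'
from h import *
s=cam("side")
def ony(u,v,y):
    o,r=ray(s,u,v);return o+r*(y-o[1])/r[1]
# lower edge of runner: fit line to bottom transition of 'o' band columns
g=s["img"].astype(int);lo=[];up=[]
for c in range(327,354):
    col=g[146:170,c].max(1);r=np.where(col>55)[0]
    if len(r): up.append((c,146+r[0]));lo.append((c,146+r[-1]+1))
for nm,p in(("up",up),("lo",lo)):
    k=np.polyfit(*np.array(p).T,1);a=ony(327,np.polyval(k,327),-.197);b=ony(352,np.polyval(k,352),-.197);f=a-b
    print(nm,k,a.round(4),b.round(4),"pitch",np.arctan2(f[2],f[0]),np.linalg.norm(f))
a=ony(325,150.5,-.197);b=ony(354,163,-.197);print(a,b,np.linalg.norm(a-b))
E
```

```text
up [ 0.41941392 12.62148962] [ 0.505  -0.197   0.1069] [ 0.4362 -0.197   0.0921] pitch 0.21205453206563993 0.07044138928460217
lo [ 0.40720391 20.21733822] [ 0.5044 -0.197   0.0964] [ 0.4353 -0.197   0.0825] pitch 0.198139263947885 0.07051732293805857
[ 0.51037233 -0.197       0.10356747] [ 0.43022149 -0.197       0.08541903] 0.0821798234537684
```

Request:
{"api": "jog_arm", "payload": {"rows": "-0.3 3.6 0 0 0 0 0.4; 0 0 0 0 -0.1 0 0.4; 0 0 0 0 -0.105 0 0.4; 0 0 0 0 0 0 0.4; 0 0 0 0 0 0 0.4"}}

```text
time: 27.25
position: [0.4746, -0.261, 0.1086]
tool_rot: [-3.125, 0.007, 0.32]
ft_force: [-0.1, -0.1, -2.2]
grip_width: 0.501
grip_force: 30.0
```

Request:
{"api": "jog_arm", "payload": {"rows": "0.5 0 2.4 0 0 0 0.4; 0.5 0 2.4 0 0 0 0.4; 0.3 0 1.5 0 0 0 0.4; 0 0 0 0 0 0 0.4; 0 0 0 0 0 0 0.4"}}

```text
time: 27.88
position: [0.4751, -0.2621, 0.0453]
tool_rot: [3.125, -0.01, -0.319]
ft_force: [0.4, -1.1, -1.7]
grip_width: 0.501
grip_force: 30.0
```

```bash
python3 - <<'E'
from h import *
t=ctrl.get_state();M=R.from_rotvec(t["tool_rot"]).as_matrix();print(t["position"],M[:,0],M[:,2],t["ft_force"])
s=cam("side");g=s["img"].astype(int);q=proj(s,t["position"]);print(q)
x0,y0=int(q[0])-40,int(q[1])-30
b=g[:,:,0]-g[:,:,2];m=g.max(2)
for r in range(y0,y0+60,2): print(r,''.join('#' if m[r,c]<45 else('W' if g[r,c].min()>150 else('.' if b[r,c]>25 else 'o')) for c in range(x0,x0+90)),x0 if r==y0 else'')
E
```

```text
[ 0.47509269 -0.26210793  0.04529866] [ 0.97934967 -0.00636969 -0.20207339] [-2.02075370e-01  3.37821447e-04 -9.79369915e-01] [ 0.36772796 -1.09964046 -1.73523879]
[344.26460594 161.08855939]
131 .........o#############################ooo####oWWWWWWWWWWWWWWWWWWWWWWWWWWWWWWWWWWWWWWWWWWW 304
133 .........##############################oooo###......oWWWWWWWWWWWWWWWWWWWWWWWWWWWWWWWWWWWWW 
135 .........o##############################ooo###.................oWWWWWWWWWWWWWWWWWWWWWWWWWW 
137 ...........###o###############################o..........................oWWWWWWWWWWWWWWWW 
139 ...........o##o####################oo#########o....................................oWWWWWW 
141 ............##################################o........................................... 
143 .............ooooo#############################........................................... 
145 ..............................o################........................................... 
147 ..............................o###########oooo##.......................................... 
149 ......................##oo...########
[... 1273 characters left out ...]
######################...... 
177 ##################################################################################o....... 
179 #################################################################################o.oooo... 
181 .###############################################################################o........o 
183 ........#############################o#########################################o.......... 
185 ...............#############################o################################o............ 
187 ......................######################################################.............. 
189 ..............................#############################o###############..............o
```

```bash
python3 - <<'E'
from h import *
s=cam("side");g=s["img"].astype(int);up=[];lo=[]
def ony(u,v,y):
    o,r=ray(s,u,v);return o+r*(y-o[1])/r[1]
for c in range(334,356):
    col=g[160:180,c].max(1);r=np.where(col>45)[0]
    if len(r): up.append((c,160+r[0]));lo.append((c,160+r[-1]+1))
for p in(up,lo):
    k=np.polyfit(*np.array(p).T,1);a=ony(333,np.polyval(k,333),-.234);b=ony(356,np.polyval(k,356),-.234);f=a-b
    print(k,a.round(4),b.round(4),"pitch",np.arctan2(f[2],f[0]))
E
```

```text
[ 0.23150762 89.06380576] [ 0.4975 -0.234   0.039 ] [ 0.432  -0.234   0.0385] pitch 0.007389768764940518
[ 0.23997741 90.0095991 ] [ 0.4968 -0.234   0.0271] [ 0.4309 -0.234   0.0263] pitch 0.013337012953766575
```

The pack is level (pitch ≈0.01) with its underside about 23 mm above the tray floor. I'll lower it gently.

Request:
{"api": "jog_arm", "payload": {"rows": "0.2 0 1 0 0 0 0.4; 0.1 0 0.5 0 0 0 0.4; 0.08 0 0.4 0 0 0 0.4; 0 0 0 0 0 0 0.4"}}

```text
time: 28.48
position: [0.4741, -0.2616, 0.0243]
tool_rot: [-3.124, 0.009, 0.323]
ft_force: [-0.3, 0.1, -1.4]
grip_width: 0.503
grip_force: 30.0
```

Request:
{"api": "jog_arm", "payload": {"rows": "0.02 0 0.1 0 0 0 0.4; 0 0 0 0 0 0 0.4; 0.02 0 0.1 0 0 0 0.4; 0 0 0 0 0 0 0.4"}}

```text
time: 28.98
position: [0.4746, -0.2619, 0.023]
tool_rot: [-3.125, 0.01, 0.321]
ft_force: [1.2, 0.5, -1.3]
grip_width: 0.5
grip_force: 30.0
```

Request:
{"api": "jog_arm", "payload": {"rows": "0.02 0 0.1 0 0 0 0.4; 0 0 0 0 0 0 0.4; 0 0 0 0 0 0 0.4"}}

```text
time: 29.35
position: [0.4746, -0.2618, 0.023]
tool_rot: [3.125, -0.01, -0.321]
ft_force: [-1.1, 1.1, 6.1]
grip_width: 0.5
grip_force: 30.0
```

Request:
{"api": "jog_arm", "payload": {"rows": "0.02 0 0.1 0 0 0 0.4; 0 0 0 0 0 0 0.4; 0 0 0 0 0 0 0.4"}}

```text
time: 29.72
position: [0.4746, -0.2619, 0.0229]
tool_rot: [3.124, -0.01, -0.322]
ft_force: [-3.0, 2.2, 11.0]
grip_width: 0.504
grip_force: 30.0
```

Request:
{"api": "jog_arm", "payload": {"rows": "0.02 0 0.1 0 0 0 0.4; 0 0 0 0 0 0 0.4; 0 0 0 0 0 0 0.4"}}

```text
time: 30.1
position: [0.4746, -0.2619, 0.0229]
tool_rot: [3.124, -0.01, -0.322]
ft_force: [-3.7, 3.2, 16.0]
grip_width: 0.502
grip_force: 30.0
```

Request:
{"api": "jog_arm", "payload": {"rows": "-0.04 0 -0.2 0 0 0 0.4; 0 0 0 0 0 0 0.4; 0 0 0 0 0 0 -0.5; 0 0 0 0 0 0 -0.5; 0 0 0 0 0 0 -0.5", "force": 6}}

```text
time: 30.72
position: [0.4742, -0.2618, 0.0214]
tool_rot: [-3.124, 0.01, 0.322]
ft_force: [-0.3, 0.1, -0.0]
grip_width: 0.721
grip_force: 0.0
```

Request:
{"api": "jog_arm", "payload": {"rows": "0 0 0 0 0 0 -0.5; 0 0 -2 0 0 0 -0.5; 0 0 -5 0 0 0 -0.5; 0 0 -5 0 0 0 -0.5; 0 0 -5 0 0 0 -0.5"}}

```text
time: 31.35
position: [0.5098, -0.2618, 0.1915]
tool_rot: [3.125, -0.009, -0.319]
ft_force: [1.2, -0.1, 0.7]
grip_width: 0.752
grip_force: 0.0
```

Request:
{"api": "jog_arm", "payload": {"rows": "0 -6 0 0 0 0 -0.5; 0 -6 0 0 0 0 -0.5; 0 -6 0 0 0 0 -0.5; 0 -6 0 0 0 0 -0.5; 0 -3 0 0 0 0 -0.5"}}

```text
time: 31.98
position: [0.5107, 0.0127, 0.1902]
tool_rot: [-3.125, 0.001, 0.318]
ft_force: [0.1, -1.1, 0.3]
grip_width: 0.749
grip_force: 0.0
```

```bash
python3 - <<'E'
from h import *
d=cam("top");s=cam("side");C={}
for n,I,(x0,x1,y0,y1) in(("top",d,(368,430,205,280)),("side",s,(315,375,140,180))):
    g=I["img"][y0:y1,x0:x1].astype(int);m=(g.min(2)>110).astype(np.uint8)
    k,l,S,c=cv2.connectedComponentsWithStats(m)
    C[n]=[(S[i][4],c[i]+[x0,y0],cv2.minAreaRect(cv2.findNonZero((l==i).astype(np.uint8)))) for i in range(1,k) if S[i][4]>10];print(n,C[n])
L=[max(C[n],key=lambda z:z[0])[1] for n in("top","side")]
print("label",tri(d,L[0],s,L[1]))
t=ctrl.get_state();print(t["position"],t["ft_force"],t["time"])
# catch: button top visible?
E
```

```text
top [(np.int32(80), array([400.15, 216.1 ]), ((32.5, 11.0), (10.0, 7.0), 90.0)), (np.int32(79), array([388.25316456, 240.59493671]), ((20.32719612121582, 35.98871612548828), (34.04873275756836, 2.3089728355407715), 88.02507019042969)), (np.int32(30), array([404.16666667, 228.96666667]), ((36.0, 24.0), (2.0, 10.0), 90.0)), (np.int32(252), array([404.5, 244.5]), ((36.5, 39.5), (17.0, 13.0), 90.0))]
side [(np.int32(91), array([350.58241758, 157.9010989 ]), ((35.41764831542969, 17.870588302612305), (16.378250122070312, 6.074052810668945), 12.528807640075684)), (np.int32(21), array([326.95238095, 160.80952381]), ((11.65384578704834, 20.730770111083984), (7.0601806640625, 2.7456259727478027), 11.309932708740234)), (np.int32(36), array([344.05555556, 176.27777778]), ((28.93258285522461, 36.29213333129883), (28.63211441040039, 1.1992508172988892), 12.994616508483887))]
label (array([ 0.4577912 , -0.26227393,  0.0594075 ]), np.float64(0.0007692607118942014))
[0.51075553 0.0133982  0.19016583] [-0.54179913  0.31285567  0.12631147] 32.075
```

The pack sits level on the tray floor: its top is at z 0.059 and it is within 2 mm of the tray centre. The arm is clear, so I'm handing in.

Request:
{"api": "jog_arm", "payload": {"rows": "0 0 0 0 0 0 -0.5; 0 0 0 0 0 0 -0.5"}}

```text
time: 32.33
position: [0.511, 0.0061, 0.1885]
tool_rot: [-3.125, 0.014, 0.321]
ft_force: [-0.2, -0.1, -0.1]
grip_width: 0.746
grip_force: 0.0
```

```bash
python3 -c "
from h import *
print(ticket.close_job())"
```

```text
the job is handed in; nothing more can be done
None
```

The pack latched home on the dock, was released with the button, and now lies level in the tray within about 2 mm of its centre; I handed the job in at 32 s, no verdict was returned, and on release the pack shot back and came to rest tilted over the dock's open end before I picked it up.

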